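# Contact-test a battery pack on the tipping tester

### The job

Put the battery pack with the red button into the white cradle of the tester, seated flat with its brass terminals towards the blue tower and its button end towards the backstop. Then press the red paddle so the cradle tips up and the terminals bear on the tower's sprung pins, and keep a steady contact of about 9 N on the pins for two seconds without overloading them. Ease the cradle slowly back down, not letting it drop, and leave the pack seated in it; do not disturb the packs with yellow and blue buttons.

Things in the scene. Friction and masses are not known exactly. Their poses are not given: they have to be found in the camera images.
- pack_center (a point): Centre (27 above the underside) of the loose pack to test: black, red button, 112 long (x), 64 wide (y), body 46 high plus a 70 x 46 x 8 grey plate on top; 0.5 kg, varies 15 %. Lies flat on the table. x points from the end with two brass terminal strips to the red-button end, z up. Grip across the 64 mm width near mid-length.
- pack_terminals (a point): On that pack: middle of its brass terminal end face, 56 mm from the centre along the pack's -x, 37 above its underside. Axes as the pack's.
- cradle (a point): Middle of the white cradle's floor, 70 above the table at rest; moves with the rocker. x: level, away from tower and paddle; z up. The pack goes here with its x along this x. Inside 117 x 70: 2 mm play at the backstop, 3 elsewhere. Outer end: backstop 44 high; tower end: lip 6; each side two corner guides 14 high, the middle 74 mm open for fingers. Load from above, nothing overhangs.
- paddle (a point): Middle of the top of the red paddle (50 x 56 mm), other end of the rocker, 70 above the table at rest; axes as the cradle's. Pivot: 120 mm along +x and 20 below; cradle middle 95 mm beyond the pivot. Press straight down with shut fingers. No spring, only weight: with the pack loaded about 5 to 6.5 N starts it tipping, then the force stays nearly level until the pins are met.
- rocker (a joint): Rocker angle, rad: 0 at rest (cradle level), grows as the paddle sinks (about 120 mm per rad), stop at 0.36. Little hinge friction: it drops hard if let go; ease it down slower than 1 rad/s.
- tower: Blue bridge fixed over the pivot, 116 wide, 140 high, from 34 mm on the paddle side to 6 mm on the cradle side of the pivot. Origin on the table under the pivot, x to the cradle, z up. Two sprung brass pins (4 mm radius) stick out of its black carriage towards the cradle, 110 above the table, 12 mm either side of the middle.
- tower_top (a point): Middle of the tower's top. The pin carriage is set anew each time: pin tips stand 1 to 16 mm from a loaded pack at rest. The pack slides easily in the cradle: the pins first push it to the backstop, at under 3 N, then the force climbs. This comes at a paddle drop anywhere from 8 to 36 mm and must be felt as a rise in paddle force.
- jig: Grey base plate of the tester, 340 x 130 x 10, fixed; origin under the pivot, x to the cradle. Forces: once the pack is at the backstop each mm of paddle drop adds 2 to 3 N on the pins, each N on the pins about 0.45 N on the paddle. Good contact: 5 to 13 N on the pins (2.2 to 5.8 N more on the paddle than just before contact; aim for 4); above 18 N they are overloaded.
- pack_yellow: Another loose pack of the same shape with a yellow button, to be left alone. Origin at the middle of its underside, x to its button.
- pack_blue: Another loose pack of the same shape with a blue button, to be left alone. Origin at the middle of its underside, x to its button.

How it is judged:
By the outcome, as a careful person would: the job done as asked, in the order asked, and still so for the second after the job is handed in, with the robot touching nothing.
It also fails if it takes over 72 s, if anything falls off the work surface, if the arm or the gripper's body presses on something with over 40 N, if the wrist force passes 120 N, or if a joint passes its speed limit or range.

### The arm

A 7-joint arm with a two-finger parallel gripper is mounted at the origin on the work surface. World frame = base frame: x ahead of the robot, y to its left, z up, the work surface at z = 0. Lengths are in mm, angles in rad, forces in N, time in s.
With the tool pointing down it reaches from about 350 to 775 mm from the base axis. Payload 3.1 kg.
Tool frame: the origin (TCP) lies midway between the tips of the shut fingers; the grasp point (between the pads) lies 19 mm behind it; z points along the fingers, y is the direction in which the jaws open and shut (so a half turn about z gives the same grasp; the last joint's range is limited). The gripper opens to 85 mm and grips with 20 to 120 N. Pads are 22 mm wide; open, the fingers measure 114 mm over their backs; the gripper's body (76 mm by 85 mm) begins 54 mm behind the grasp point. The pads swing forward as they close: fully open they stand 13 mm farther back than shut.
Start: joints at [1.074, 0.311, 0.014, 1.512, -0.004, 1.319, -0.027], TCP at [241.639, -494.093, 231.304] pointing down, gripper open.
Joint ranges: [-2.7, 2.7], [-0.3, 1.91], [-1.27, 1.3], [0.12, 2.57], [-1.44, 4.58], [0.2, 2.03], [-3.05, 3.05]. Speed limits (rad/s): [2.79, 2.79, 3.14, 3.14, 3.14, 3.14, 3.14].

### API

Orientations are given as a unit quaternion [w, x, y, z].
In Python, from rig import arm, cams, job gives the robot as it stands. The module is installed in compiled form; this text tells all that it offers.
- The arm moves only by the shell command python3 -m handwheel 'ROWS'. ROWS is JSON, a list of rows, each a list of 7 numbers: the shift along the tool's x, y, z in mm, then the turn, a rotation vector about the tool's x, y, z in degrees, then the opening, from 0 (shut) to 1 (fully open). A call has 1 to 20 rows; each row is the pose to reach, as a shift and turn from the pose measured when the call began, along the tool's axes at that moment; what a row does not reach only later rows make up. A row lasts 1/12 s, in which the tool goes at most 41.7 mm and 7.16 degrees, less where a joint would pass 70% of its speed; a pose out of reach is approached as far as the arm can. A call with a gripper value outside its range is refused whole. The fingers move at their own pace and stop on an object; the grip force is fixed at half the most. Time passes only in rows, so rows that repeat a pose let the fingers close. It gives the time, the measured TCP pose, the force and the opening at its end, in the units of the state.
- arm.state(): the state, without advancing time (a new reading comes with each control period).
- cams.camera(name): name is "scene" or "top" or "wrist"; returns a dict with "color" (384x512x3 uint8, blue, green, red), "z_map" (384x512 float32, mm along the optical axis (not along the pixel's ray), 0 where there is no reading), "fx", "fy", "cx", "cy" (pixels), "R" (3x3) and "t" (3): a world point X has camera coordinates R X + t. Camera axes: x right, y down, z forward; pixel columns grow to the right and rows downward; lengths in mm; the calibration is good to about 2 mm. A picture is of the moment at which its call begins.
- job.job_done(): hands the job in, once; it reports no verdict.
The state is a dict: "clock": time; "joint_positions": joint angles; "qd": joint speeds; "effort": joint torques, N m; "ee_pos": TCP position; "tcp_rot": TCP orientation; "wrist_force": force on the tool from outside, world axes, zero at the start; "moment": the same for the moment, N m; "width": finger opening in mm.
Only numpy, scipy, OpenCV 4.12 (cv2) and the standard library are available. Lean on these libraries where they do the work, as an engineer would, in place of code of your own. Each camera call takes 0.05 s, during which the arm holds its last target.

## Working session

There is one attempt and no reset: what is moved stays moved. The work goes in short steps, Python scripts to look and compute and a shell command to move; the robot and the scene stay as the last step left them, time stands still between calls to the robot, and variables do not carry over. Pictures are saved under pics/ and viewed, and the job is handed in when it is done.

```bash
mkdir -p pics; python3 - <<'E'
from rig import arm,cams
import cv2
s=arm.state();print({k:s[k] for k in s})
for n in("scene","top","wrist"):
    c=cams.camera(n);cv2.imwrite(f"pics/{n}0.png",c["color"]);print(n,c["fx"],c["cx"],c["cy"],c["R"],c["t"])
E
```

```text
{'clock': 0.0, 'joint_positions': array([ 1.07428513,  0.31176814,  0.0139679 ,  1.51308783, -0.00442626,
        1.31915646, -0.02715282]), 'qd': array([ 0.00017848, -0.00015834,  0.00063973,  0.00152237,  0.00059879,
       -0.00109814, -0.00087563]), 'effort': array([ 7.73196871e-05, -3.79912341e+01,  1.46144070e-01, -2.30589080e+01,
        1.23517096e-02,  1.39113294e-02, -1.37410062e-06]), 'ee_pos': array([ 241.3205226 , -493.4185047 ,  230.18524551]), 'tcp_rot': array([-1.15591997e-03,  9.74238081e-01,  2.25518812e-01, -3.00968604e-04]), 'wrist_force': array([ 0.27160405, -0.05286442, -0.06100083]), 'moment': array([ 0.0025898 ,  0.02103094, -0.00014101]), 'width': 85.64951391976734}
scene 482.99378165512354 257.23174582127484 193.76262033923587 [[-0.79805443  0.60224433 -0.02027076]
 [ 0.37250065  0.46661244 -0.80219455]
 [-0.47365853 -0.64774578 -0.59671853]] [ 373.5878986  -114.65742346 1375.64146031]
top 432.8285060567995 262.70590854661225 185.33952819589874 [[ 0.02046971 -0.99978353 -0.00372544]
 [-0.9895892  -0.01972976 -0.14256209]
 [ 0.14245773  0.00660486 -0.98977885]] [  28.15905965  541.10652456 1048.33892807]
wrist 318.22078487928155 256.78016186717 187.1619686746246 [[ 0.43795735 -0.89898729 -0.00389932]
 [-0.85760248 -0.41908915  0.2981313 ]
 [-0.26965041 -0.12722473 -0.95451691]] [-549.00596329  -38.55624457  380.27400989]
```

View pics/scene0.png

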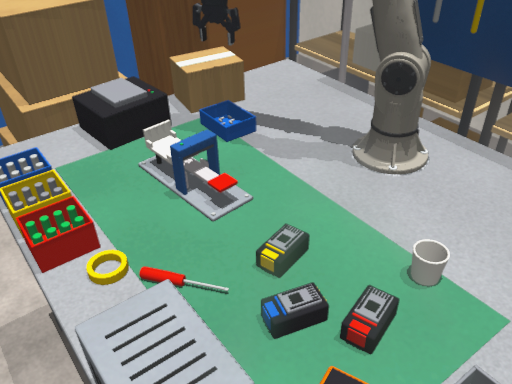

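View pics/top0.png

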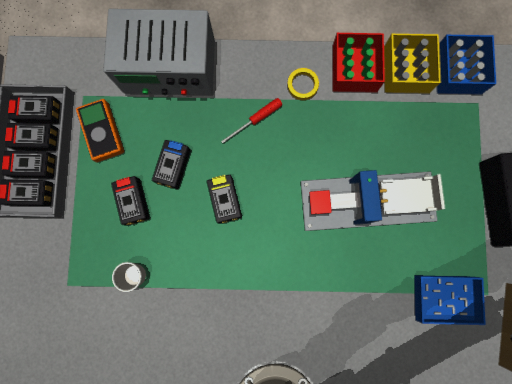

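View pics/wrist0.png

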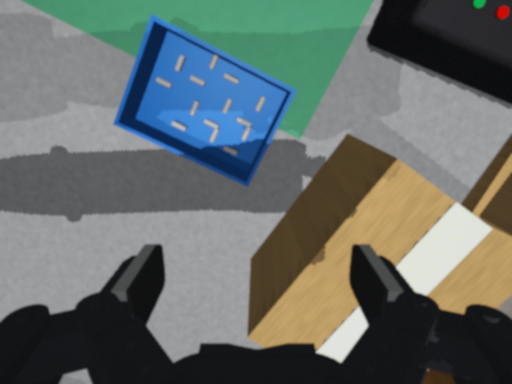

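The top view shows the loose red pack at about (131,202), yellow at (224,200) and blue at (171,165). The tester has its paddle at (320,202), tower at (370,195) and cradle at (410,195). The scene view agrees. Next I'll measure them with the depth maps.

```bash
cat > h.py <<'E'
import numpy as np,cv2
from rig import arm,cams,job
def cloud(c):
    z=c["z_map"].astype(float);v,u=np.mgrid[:z.shape[0],:z.shape[1]]
    P=np.stack([(u-c["cx"])/c["fx"]*z,(v-c["cy"])/c["fy"]*z,z],-1)
    W=(P-c["t"])@c["R"]; W[z<=0]=np.nan
    return W
def rect(W,m,name):
    p=W[m]; 
    if len(p)<5: print(name,len(p));return
    r=cv2.minAreaRect(p[:,:2].astype(np.float32)); print(name,len(p),"rect c",np.round(r[0],1),"size",np.round(r[1],1),"ang",round(r[2],2),"zmed",round(np.median(p[:,2]),1),"mean",np.round(p.mean(0),1))
def big(m):
    n,l,s,_=cv2.connectedComponentsWithStats(m.astype(np.uint8)); 
    return l==(1+s[1:,4].argmax()) if n>1 else m
E
python3 - <<'E'
from h import *
for n,box in(("top",(100,170,155,230)),("scene",(335,280,405,352))):
    c=cams.camera(n);W=cloud(c);col=c["color"].astype(int);b,g,r=col[...,0],col[...,1],col[...,2]
    red=(r>150)&(g<70)&(b<70)
    roi=np.zeros(red.shape,bool);roi[box[1]:box[3],box[0]:box[2]]=1
    Z=W[...,2]
    print(n);rect(W,big(roi&(Z>15)&(Z<70)),"pack all");rect(W,big(roi&(Z>50)&(Z<65)),"plate");rect(W,big(roi&red&(Z>30)),"button")
    rect(W,big(roi&(Z>42)&(Z<49.5)),"bodytop")
    jig=np.zeros(red.shape,bool)
    jb=(295,165,450,235) if n=="top" else (130,110,255,215)
    jig[jb[1]:jb[3],jb[0]:jb[2]]=1
    rect(W,big(jig&red&(Z>40)),"paddle")
    rect(W,big(jig&(b>90)&(r<70)&(g<100)&(Z>132)&(Z<150)),"towertop")
    rect(W,big(jig&(r>190)&(g>190)&(b>185)&(Z>60)&(Z<80)),"cradle floor")
    rect(W,big(jig&(r>170)&(g>170)&(b>165)&(Z>100)&(Z<125)),"backstop top")
    rect(W,big(jig&(Z>4)&(Z<150)),"jig all"); rect(W,big(jig&(Z>5)&(Z<16)),"plate")
    cv2.imwrite(f"pics/{n}_jig.png",cv2.resize(c["color"][jb[1]:jb[3],jb[0]:jb[2]],None,fx=5,fy=5,interpolation=2))
E
```

```text
top
pack all 1283 rect c [496.7 375.1] size [115.2  65.6] ang 17.71 zmed 46.7 mean [495.  370.1  46. ]
plate 491 rect c [489.7 371.3] size [75.  48.8] ang 16.92 zmed 53.0 mean [486.2 371.7  53.1]
button 86 rect c [541.9 389.3] size [18.3 32.6] ang 17.33 zmed 45.6 mean [541.4 389.2  45.3]
bodytop 512 rect c [496.7 374.7] size [113.6  63.8] ang 17.8 zmed 44.9 mean [504.1 374.1  45. ]
paddle 444 rect c [ 498.7 -100.9] size [54.4 48.4] ang 4.58 zmed 68.3 mean [ 498.6 -101.    68.4]
towertop 834 rect c [ 508.8 -206.4] size [114.8  39.1] ang 5.67 zmed 138.4 mean [ 507.6 -206.4  138.4]
cradle floor 1464 rect c [ 518.7 -311.8] size [ 80.8 122.1] ang 4.95 zmed 68.7 mean [ 518.4 -313.9   68.8]
backstop top 84 rect c [ 525.  -376.2] size [80.6  6.8] ang 5.67 zmed 112.5 mean [ 524.4 -376.4  112.7]
jig all 7009 rect c [ 510.7 -240.7] size [132.8 357.6] ang 5.26 zmed 65.5 mean [ 506.5 -227.    55.5]
plate 2421 rect c [ 510.7 -231.7] size [129.8 339.7] ang 5.34 zmed 8.7 mean [ 490.  -181.5    8.8]
scene
pack all 2302 rect c [497.  378.3] size [117.3  64.6] ang 17.58 zmed 48.6 mean [508.9 386.3  46.
[... 193 characters left out ...]
op 781 rect c [496.4 378.1] size [116.   64.6] ang 17.58 zmed 47.2 mean [512.  387.9  46.9]
paddle 272 rect c [498.6 -97. ] size [54.5 51.1] ang 4.61 zmed 71.1 mean [500.3 -94.5  71. ]
towertop 98 rect c [ 508.9 -188.7] size [ 37.7 119.7] ang 82.96 zmed 137.9 mean [ 514.7 -187.5  138.1]
cradle floor 319 rect c [ 532.6 -335.4] size [108.3  68.9] ang 39.74 zmed 71.1 mean [ 528.  -334.8   71. ]
backstop top 55 rect c [ 523.2 -372.4] size [77.3 12.8] ang 8.95 zmed 114.6 mean [ 524.5 -373.   114.8]
jig all 7703 rect c [ 398.5 -324.1] size [380.3 528. ] ang 1.65 zmed 41.7 mean [ 476.4 -274.1   49.7]
plate 2292 rect c [ 508.8 -230.6] size [137.1 352.8] ang 6.24 zmed 11.1 mean [ 524.5 -182.6   11. ]
```

View pics/top_jig.png

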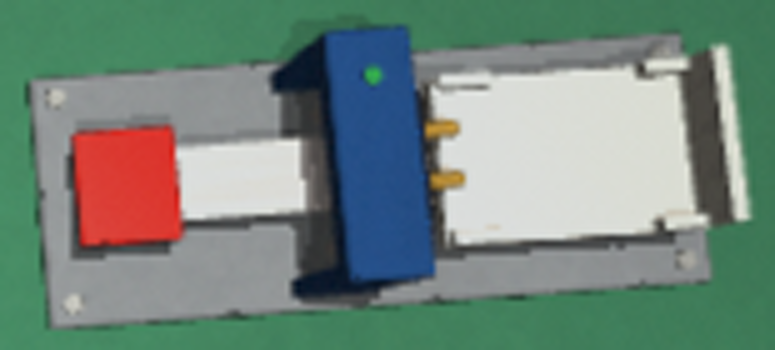

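```bash
cat >> h.py <<'E'
from scipy.spatial.transform import Rotation as Rn
def toolR(s): 
    w,x,y,z=s["tcp_rot"];return Rn.from_quat([x,y,z,w])
def goto(x,y,z,yaw=None):
    "yaw: world angle (deg) of tool x, tool pointing down"
    s=arm.state();R=toolR(s);d=np.array([x,y,z])-s["ee_pos"]
    print("now",np.round(s["ee_pos"],1),"t",round(s["clock"],2),"yaw",round(np.degrees(np.arctan2(*R.as_matrix()[[1,0],0])),2),"q7",round(s["joint_positions"][6],2))
    print("shift",np.round(R.inv().apply(d),1),end=" ")
    if yaw is not None:
        a=np.radians(yaw);T=Rn.from_matrix(np.array([[np.cos(a),np.sin(a),0],[np.sin(a),-np.cos(a),0],[0,0,-1]]))
        print("rot",np.round((R.inv()*T).as_rotvec(degrees=True),2),end="")
    print()
E
python3 - <<'E'
from h import *
c=cams.camera("wrist");s=arm.state();C=-c["R"].T@c["t"];R=toolR(s)
print("cam in tool",R.inv().apply(C-s["ee_pos"]),"optical axis in tool",R.inv().apply(c["R"][2]))
c=cams.camera("top");W=cloud(c);Z=W[...,2]
for nm,(a,b,e,f) in {"blue":(150,138,192,192),"yel":(203,170,246,226)}.items():
    roi=np.zeros(Z.shape,bool);roi[b:f,a:e]=1;rect(W,big(roi&(Z>20)&(Z<70)),nm)
goto(430,-230,300,95.3)
E
```

```text
cam in tool [  75.72207026    0.88011021 -141.88155048] optical axis in tool [-0.29806576 -0.00243411  0.95454223]
blue 1198 rect c [592.5 275.3] size [ 65.7 114.5] ang 75.12 zmed 47.2 mean [589.5 272.4  46.9]
yel 1177 rect c [505.6 137.2] size [114.2  64.2] ang 15.6 zmed 47.5 mean [504.  136.   47.8]
now [ 241.6 -494.   231.1] t 0.35 yaw 26.06 q7 -0.03
shift [ 285.2 -154.4  -68.9] rot [-2.000e-02 -1.000e-02 -6.924e+01]
```

```bash
python3 - <<'E'
from h import *
goto(515,-240,250,95.3)
E
```

```text
now [ 241.6 -494.   231.1] t 0.35 yaw 26.06 q7 -0.03
shift [ 357.2 -108.   -18.9] rot [-2.000e-02 -1.000e-02 -6.924e+01]
```

```bash
python3 -m handwheel '[[357,-108,-19,0,0,-69.2,1],[357,-108,-19,0,0,-69.2,1],[357,-108,-19,0,0,-69.2,1],[357,-108,-19,0,0,-69.2,1],[357,-108,-19,0,0,-69.2,1],[357,-108,-19,0,0,-69.2,1],[357,-108,-19,0,0,-69.2,1],[357,-108,-19,0,0,-69.2,1],[357,-108,-19,0,0,-69.2,1],[357,-108,-19,0,0,-69.2,1],[357,-108,-19,0,0,-69.2,1],[357,-108,-19,0,0,-69.2,1],[357,-108,-19,0,0,-69.2,1]]'
python3 - <<'E'
from h import *
c=cams.camera("wrist");np.savez("w1.npz",**c);cv2.imwrite("pics/w1.png",c["color"])
W=cloud(c)
print(arm.state()["ee_pos"])
cv2.imwrite("pics/w1h.png",np.clip(np.nan_to_num(W[...,2])*1.6,0,255).astype(np.uint8))
E
```

```text
clock: 1.43
ee_pos: [513.7, -241.9, 249.8]
tcp_rot: [-0.0, 0.676, 0.737, -0.001]
wrist_force: [0.2, -0.3, -0.4]
width: 85.4
[ 513.64014531 -242.03306378  249.91709023]
```

View pics/w1.png

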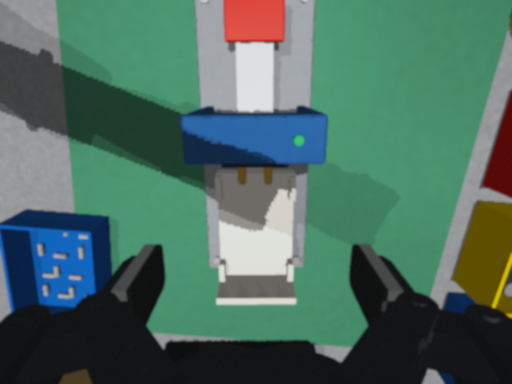

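The wrist view shows the whole tester: tower (255,135), pins (242,176) and (268,176), cradle floor about (256,225), backstop (257,301) and paddle (254,20).

```bash
python3 - <<'E'
from h import *
c=dict(np.load("w1.npz"));W=cloud(c);Z=W[...,2];col=c["color"].astype(int);b,g,r=col[...,0],col[...,1],col[...,2]
roi=np.zeros(Z.shape,bool);roi[0:310,180:330]=1
rect(W,big(roi&(Z>134)&(Z<146)),"towertop")
rect(W,big(roi&(r>120)&(abs(r-b)<30)&(Z>105)&(Z<122)),"backstop top")
grey=(abs(r-b)<35)&(abs(r-g)<35)
cr=roi&(Z>62)&(Z<78)&(W[...,1]<-230)
rect(W,big(cr),"floor")
rect(W,big(roi&(Z>78)&(Z<100)&(W[...,1]<-340)),"guides")
for lo in (79,):
  m=(roi&(Z>lo)&(Z<92)&(W[...,1]<-235)).astype(np.uint8);n,l,s,_=cv2.connectedComponentsWithStats(m)
  for i in range(1,n):
    if s[i,4]>6: p=W[l==i];print(s[i],np.round(p.min(0),1),np.round(p.max(0),1))
rect(W,big(roi&(r>150)&(g<80)&(b<80)),"paddle")
rect(W,big(roi&(Z>5)&(Z<16)),"plate")
# pins
m=roi&(r>b+35)&(r>70)&(Z>95)&(Z<125);rect(W,m,"pins")
print(np.round(W[225,250:262,2],1), np.round(W[150:320:4,256],1).tolist())
E
```

```text
towertop 7187 rect c [ 507.8 -206.6] size [116.1  40.3] ang 5.29 zmed 139.3 mean [ 507.8 -205.5  139.3]
backstop top 629 rect c [ 523.4 -376.2] size [81.9  8.9] ang 5.58 zmed 113.0 mean [ 522.9 -375.7  112.8]
floor 7439 rect c [ 517.3 -311.9] size [ 82.  124.6] ang 5.24 zmed 69.4 mean [ 517.4 -311.7   69.7]
guides 1075 rect c [ 522.1 -362.8] size [81.9 23.2] ang 5.47 zmed 87.1 mean [ 523.1 -370.4   88.2]
[214 177   8  25 161] [ 471.2 -281.2   79. ] [ 479.4 -255.4   85.4]
[289 176   7  26 165] [ 547.  -274.6   79. ] [ 554.4 -248.5   85.6]
[219 263  75  25 695] [ 480.9 -377.3   79. ] [ 563.8 -347.6   92. ]
paddle 1721 rect c [ 499.1 -108.5] size [53.4 34.1] ang 5.59 zmed nan mean [nan nan nan]
plate 3894 rect c [ 543.8 -132.1] size [ 44.4 116.6] ang 5.27 zmed 9.5 mean [ 545.2 -132.3    9.5]
pins 227 rect c [ 511.2 -242.6] size [30.2 14.5] ang 4.88 zmed 112.9 mean [ 510.8 -242.3  112.9]
[69.4 70.1 69.7 70.3 69.  69.5 69.3 69.7 68.9 69.2 70.7 68.5] [[510.2, -214.1, 139.7], [510.5, -217.4, 139.4], [510.8, -220.6, 139.6], [511.1, -224.2, 138.4], [511.6, -231.7, 120.8], [513.0, -250.0, 62.5
[... 155 characters left out ...]
, 70.3], [515.9, -283.6, 69.5], [516.3, -288.6, 68.5], [516.7, -293.2, 68.6], [517.0, -296.9, 71.0], [517.4, -302.0, 69.8], [517.8, -306.7, 69.8], [518.2, -311.7, 69.4], [518.6, -316.3, 69.7], [519.1, -321.3, 69.4], [519.5, -326.0, 69.8], [519.9, -330.9, 69.8], [520.4, -336.4, 68.8], [520.8, -341.5, 68.6], [521.2, -345.8, 70.1], [521.6, -350.5, 70.8], [522.0, -356.1, 69.8], [522.5, -361.8, 69.0], [522.9, -366.7, 69.5], [523.5, -372.8, 68.2], [523.5, -373.1, 76.0], [523.6, -373.6, 83.1], [523.6, -372.8, 91.8], [523.7, -373.7, 97.7], [523.6, -372.9, 105.8], [523.6, -372.2, 113.3], [524.0, -377.4, 112.9], [531.5, -470.0, -0.7], [532.0, -476.5, -0.2], [532.6, -483.0, 0.4], [533.2, -490.8, -0.5]]
```

```bash
python3 - <<'E'
from h import *
goto(497,377,200,197.6)
E
```

```text
now [ 513.6 -242.   249.9] t 1.48 yaw 94.99 q7 0.39
shift [618.2  37.4  49.6] rot [-8.0000e-02 -5.0000e-02 -1.0261e+02]
```

```bash
python3 -m handwheel '[[618,37,50,0,0,-102.6,1],[618,37,50,0,0,-102.6,1],[618,37,50,0,0,-102.6,1],[618,37,50,0,0,-102.6,1],[618,37,50,0,0,-102.6,1],[618,37,50,0,0,-102.6,1],[618,37,50,0,0,-102.6,1],[618,37,50,0,0,-102.6,1],[618,37,50,0,0,-102.6,1],[618,37,50,0,0,-102.6,1],[618,37,50,0,0,-102.6,1],[618,37,50,0,0,-102.6,1],[618,37,50,0,0,-102.6,1],[618,37,50,0,0,-102.6,1],[618,37,50,0,0,-102.6,1],[618,37,50,0,0,-102.6,1],[618,37,50,0,0,-102.6,1],[618,37,50,0,0,-102.6,1],[618,37,50,0,0,-102.6,1]]'
python3 - <<'E'
from h import *
c=cams.camera("wrist");np.savez("w2.npz",**c);cv2.imwrite("pics/w2.png",c["color"])
W=cloud(c);Z=W[...,2]
for lo,hi in((30,70),(42,49.5),(50,60)):
    m=(Z>lo)&(Z<hi)&(np.hypot(W[...,0]-497,W[...,1]-376)<75); rect(W,big(m),(lo,hi))
goto(497,377,6,197.6)
E
```

```text
clock: 3.07
ee_pos: [498.4, 374.1, 199.5]
tcp_rot: [-0.0, -0.151, 0.989, -0.001]
wrist_force: [0.6, 0.0, 0.4]
width: 85.2
(30, 70) 7522 rect c [496.6 375.6] size [114.9  64.1] ang 17.39 zmed 49.3 mean [491.3 373.9  49.5]
(42, 49.5) 3639 rect c [496.4 375.5] size [113.3  63.7] ang 17.35 zmed 45.5 mean [497.9 376.   45.6]
(50, 60) 3646 rect c [486.4 372.4] size [69.6 46. ] ang 17.34 zmed 53.8 mean [485.  371.9  53.8]
now [498.4 374.1 199.7] t 3.12 yaw -162.69 q7 0.88
shift [  0.3   3.6 193.7] rot [-0.13 -0.04 -0.29]
```

View pics/w2.png

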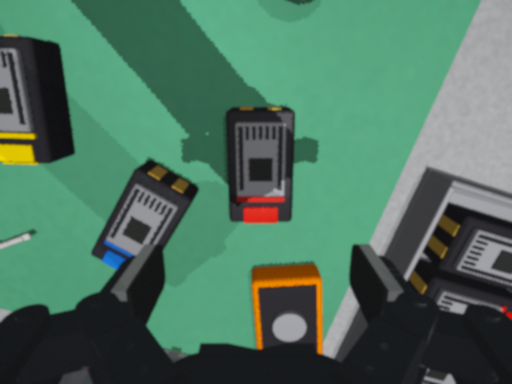

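The red pack is near image centre at about (260,165), with terminals up and button down. Yellow and blue are off to the left with clear space between. Descending to grasp.

```bash
python3 - <<'E'
from h import *
goto(496.4,375.5,7,197.35)
E
```

```text
now [498.4 374.1 199.7] t 3.12 yaw -162.69 q7 0.88
shift [  1.4   2.4 192.7] rot [-0.13 -0.04 -0.04]
```

```bash
python3 -m handwheel '[[1.4,2,40,0,0,0,1],[1.4,2,75,0,0,0,1],[1.4,2.2,110,0,0,0,1],[1.4,2.4,140,0,0,0,1],[1.4,2.4,165,0,0,0,1],[1.4,2.4,180,0,0,0,1],[1.4,2.4,188,0,0,0,1],[1.4,2.4,192.7,0,0,0,1],[1.4,2.4,192.7,0,0,0,1],[1.4,2.4,192.7,0,0,0,1]]'; python3 -c "
from h import *
goto(496.4,375.5,7,197.35)"
```

```text
clock: 3.95
ee_pos: [497.4, 375.7, 8.3]
tcp_rot: [0.001, -0.15, 0.989, -0.001]
wrist_force: [0.3, 0.1, -0.2]
width: 85.7
now [497.4 375.7   8.3] t 3.95 yaw -162.75 q7 0.77
shift [1.  0.1 1.3] rot [-0.09  0.08 -0.1 ]
```

```bash
python3 -m handwheel '[[1,0,0.5,0,0,0,0.85],[1,0,0.5,0,0,0,0.7],[1,0,0.5,0,0,0,0.6],[1,0,0.5,0,0,0,0.6],[1,0,0.5,0,0,0,0.5],[1,0,0.5,0,0,0,0.5],[1,0,0.5,0,0,0,0.5],[1,0,0.5,0,0,0,0.5]]'; python3 -c "
from h import *
goto(496.4,375.5,7,197.35)"
```

```text
clock: 4.62
ee_pos: [497.2, 376.8, 9.8]
tcp_rot: [0.002, -0.15, 0.989, 0.0]
wrist_force: [-0.3, -0.6, 6.1]
width: 63.1
now [497.2 376.8   9.8] t 4.62 yaw -162.75 q7 0.77
shift [ 1.2 -1.   2.8] rot [ 0.    0.26 -0.1 ]
```

```bash
python3 -m handwheel '[[0,0,-5,0,0,0,0.4],[0,0,-15,0,0,0,0.3],[0,0,-30,0,0,0,0.3],[0,0,-55,0,0,0,0.3],[0,0,-85,0,0,0,0.3],[0,0,-115,0,0,0,0.3],[0,0,-145,0,0,0,0.3],[0,0,-175,0,0,0,0.3],[0,0,-200,0,0,0,0.3],[0,0,-210,0,0,0,0.3],[0,0,-210,0,0,0,0.3]]'; python3 - <<'E'
from h import *
for n in("wrist","scene"):
    c=cams.camera(n);np.savez("w3%s.npz"%n,**c);cv2.imwrite("pics/w3%s.png"%n,c["color"])
print(arm.state()["wrist_force"])
goto(517.9,-314.9,230,95.3)
E
```

```text
clock: 5.53
ee_pos: [496.9, 377.7, 222.7]
tcp_rot: [0.004, -0.15, 0.989, 0.002]
wrist_force: [0.2, 0.4, -4.5]
width: 63.0
[ 0.0079291  -0.06722138 -5.62128106]
now [495.8 375.7 218.2] t 5.63 yaw -162.74 q7 0.88
shift [ 183.8 -666.   -11.2] rot [5.0000e-02 1.7000e-01 1.0196e+02]
```

View pics/w3wrist.png

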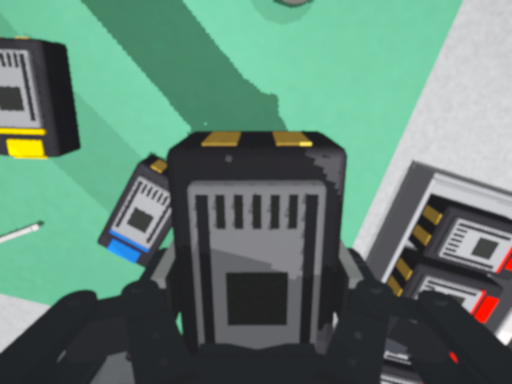

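View pics/w3scene.png

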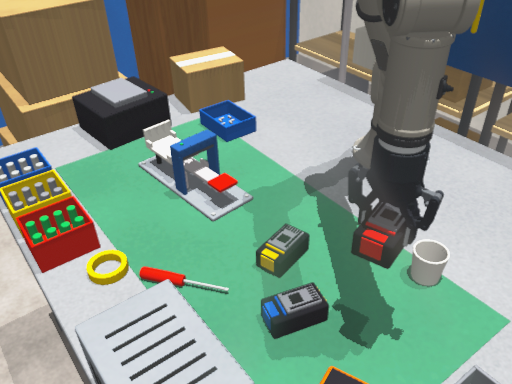

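The pack is held level between the fingers (wrist view: terminals at row 138, plate (258,260)); the other packs haven't moved. I'll measure how it sits in the hand.

```bash
python3 - <<'E'
from h import *
c=dict(np.load("w3wrist.npz"));W=cloud(c);s=arm.state();R=toolR(s)
T=R.inv().apply((W-s["ee_pos"]).reshape(-1,3)).reshape(W.shape) # tool frame
m=np.zeros(W.shape[:2],bool);m[125:345,165:350]=1
def fit(mm,n):
    p=T[mm];A=np.c_[p[:,:2],np.ones(len(p))];k=np.linalg.lstsq(A,p[:,2],rcond=None)[0]
    print(n,len(p),"slope deg",np.degrees(k[:2]),"z0",k[2],"x",np.nanpercentile(p[:,0],[1,50,99]),"y",np.nanpercentile(p[:,1],[1,99]))
pl=m.copy();pl[:195]=0;pl[335:]=0;pl[:,:200]=0;pl[:,315:]=0;pl&=~np.isnan(T[...,2])
fit(pl,"plate")
bt=m.copy();bt[:148]=0;bt[174:]=0;bt[:,:185]=0;bt[:,330:]=0;fit(bt&~np.isnan(T[...,2]),"bodytop")
for col in(200,222,258,292,325): print(col,[np.round(T[r,col],1).tolist() for r in range(124,200,6)])
for row in(160,170,): print(row,[np.round(T[row,q],1).tolist() for q in (168,172,176,180,335,340,344,348)])
E
```

```text
plate 16019 slope deg [ 0.42735981 -0.30522344] z0 -48.54554360278405 x [-13.33484167  16.19431388  41.63156093] y [-19.22790622  20.76476512]
bodytop 3754 slope deg [10.57716308 -0.36302991] z0 -48.964644386143306 x [46.93116409 51.44360113 55.37236714] y [-23.49391346  24.99444848]
200 [[34.3, -62.0, 218.6], [27.8, -62.2, 217.2], [55.8, -22.7, -13.4], [55.8, -20.4, -27.7], [55.4, -18.7, -37.9], [53.8, -18.4, -40.2], [51.7, -18.6, -39.9], [49.4, -18.9, -39.0], [47.4, -18.9, -39.8], [45.3, -19.0, -39.9], [44.9, -18.1, -45.5], [43.5, -17.8, -47.5], [41.7, -17.7, -48.5]]
222 [[34.2, -37.3, 219.0], [27.6, -37.4, 218.1], [56.8, -12.9, -19.7], [56.8, -11.5, -33.9], [55.4, -11.2, -38.1], [53.7, -11.1, -39.7], [51.6, -11.1, -39.7], [49.7, -11.2, -40.3], [47.3, -11.3, -39.3], [45.3, -11.3, -39.9], [45.1, -10.7, -46.3], [43.2, -10.7, -46.8], [41.8, -10.6, -48.9]]
258 [[34.3, 3.5, 217.9], [27.5, 3.5, 218.0], [55.9, 1.4, -14.3], [55.9, 1.2, -28.9], [55.2, 1.2, -36.8], [53.7, 1.1, -39.8], [51.6, 1.1, -39.8], [49.8, 1.1, -40.9], [47.3, 1.1, -39.4], [45.6, 1.1, -41.0], [45.1, 1.1, -46.3], [43.6, 1
[... 244 characters left out ...]
], [45.2, 12.1, -47.0], [43.2, 12.2, -47.2], [41.5, 12.1, -48.1]]
325 [[34.3, 78.8, 216.3], [27.2, 79.9, 219.4], [55.4, 29.7, -11.5], [56.1, 25.7, -30.3], [55.2, 24.3, -37.1], [53.3, 24.2, -38.2], [51.4, 24.1, -39.4], [49.6, 24.0, -40.4], [47.3, 24.3, -39.7], [44.8, 24.6, -38.8], [42.8, 24.7, -39.2], [43.3, 22.9, -47.5], [40.7, 23.4, -46.0]]
160 [[51.2, -30.1, -37.8], [51.6, -28.2, -39.5], [51.6, -26.9, -39.5], [51.7, -25.4, -39.9], [51.8, 27.1, -40.9], [51.4, 29.3, -39.1], [51.4, 30.6, -39.5], [-7.6, 108.8, 217.8]]
170 [[47.7, -30.4, -37.8], [48.1, -28.5, -39.6], [48.1, -27.2, -39.4], [48.2, -25.7, -39.8], [48.3, 27.4, -40.9], [48.0, 29.4, -39.8], [47.9, 30.9, -39.3], [-19.5, 109.7, 217.4]]
```

```bash
python3 -m handwheel '[[184,-666,-11,0,0,102,0.3],[184,-666,-11,0,0,102,0.3],[184,-666,-11,0,0,102,0.3],[184,-666,-11,0,0,102,0.3],[184,-666,-11,0,0,102,0.3],[184,-666,-11,0,0,102,0.3],[184,-666,-11,0,0,102,0.3],[184,-666,-11,0,0,102,0.3],[184,-666,-11,0,0,102,0.3],[184,-666,-11,0,0,102,0.3],[184,-666,-11,0,0,102,0.3],[184,-666,-11,0,0,102,0.3],[184,-666,-11,0,0,102,0.3],[184,-666,-11,0,0,102,0.3],[184,-666,-11,0,0,102,0.3],[184,-666,-11,0,0,102,0.3],[184,-666,-11,0,0,102,0.3],[184,-666,-11,0,0,102,0.3],[184,-666,-11,0,0,102,0.3],[184,-666,-11,0,0,102,0.3]]'; python3 - <<'E'
from h import *
c=cams.camera("wrist");cv2.imwrite("pics/w4.png",c["color"]);np.savez("w4.npz",**c)
print(arm.state()["wrist_force"])
goto(517.9,-314.9,120,95.3)
E
```

```text
clock: 7.3
ee_pos: [516.7, -313.2, 227.0]
tcp_rot: [-0.002, 0.674, 0.739, 0.001]
wrist_force: [0.4, 0.5, -4.7]
width: 63.3
[-0.36752481 -0.11397025 -4.65952292]
now [ 517.3 -312.4  227.7] t 7.35 yaw 95.41 q7 0.5
shift [ -2.9   0.3 107.7] rot [-0.01 -0.17  0.11]
```

View pics/w4.png

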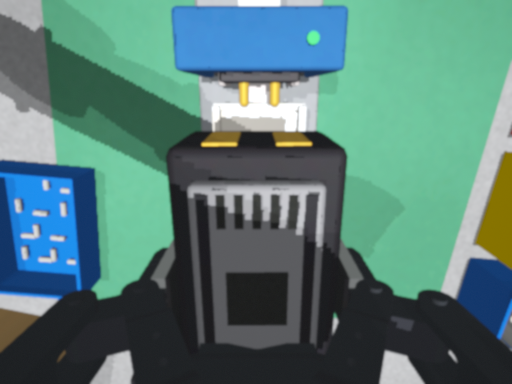

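Pack is above the cradle and aligned: terminals at (258,138) face the pins at (243,93) and (275,93). Lowering part way.

```bash
python3 -m handwheel '[[-2.9,0.3,30,0,0,0,0.3],[-2.9,0.3,60,0,0,0,0.3],[-2.9,0.3,85,0,0,0,0.3],[-2.9,0.3,100,0,0,0,0.3],[-2.9,0.3,107,0,0,0,0.3],[-2.9,0.3,107.7,0,0,0,0.3],[-2.9,0.3,107.7,0,0,0,0.3],[-2.9,0.3,107.7,0,0,0,0.3]]'; python3 - <<'E'
from h import *
for n in ("wrist","top"):
    c=cams.camera(n);cv2.imwrite(f"pics/w5{n}.png",c["color"] if n=="wrist" else cv2.resize(c["color"][150:250,280:460],None,fx=4,fy=4));np.savez(f"w5{n}.npz",**c)
W=cloud(dict(np.load("w5wrist.npz")))
print([np.round(W[r,258],1).tolist() for r in range(60,175,6)])
print([np.round(W[r,243],1).tolist() for r in range(60,145,6)])
print(arm.state()["wrist_force"])
goto(517.9,-314.9,77,95.3)
E
```

```text
clock: 8.02
ee_pos: [519.3, -314.8, 121.8]
tcp_rot: [0.0, 0.673, 0.74, 0.001]
wrist_force: [0.2, -0.8, -4.3]
width: 62.8
[[511.4, -228.7, 120.9], [511.6, -231.0, 120.8], [511.9, -233.3, 119.6], [512.3, -233.9, 59.7], [512.6, -237.3, 60.0], [512.9, -240.8, 58.5], [513.3, -244.3, 58.9], [513.6, -247.9, 59.8], [513.8, -250.6, 75.1], [514.1, -254.1, 74.6], [514.5, -257.9, 69.5], [514.8, -261.4, 69.8], [514.3, -258.6, 119.7], [514.2, -258.8, 137.1], [514.1, -259.1, 149.8], [514.2, -260.0, 156.8], [514.4, -262.0, 156.7], [514.5, -263.8, 158.2], [514.7, -265.9, 158.1], [515.0, -268.2, 157.5]]
[[505.1, -229.2, 119.8], [505.4, -231.6, 121.5], [505.5, -233.9, 118.8], [503.2, -234.7, 60.0], [503.5, -238.2, 60.0], [503.8, -241.7, 59.9], [504.1, -245.2, 59.5], [504.3, -248.8, 59.0], [505.2, -251.4, 76.0], [505.4, -254.8, 75.1], [505.6, -258.8, 69.6], [505.8, -262.3, 69.6], [507.5, -259.3, 119.1], [508.2, -259.3, 137.4], [508.8, -259.3, 151.1]]
[-0.61193696 -0.54247154 -4.12801369]
now [ 519.2 -315.2  122. ] t 8.12 yaw 95.43 q7 0.48
shift [ 0.4 -1.4 45. ] rot [ 0.16 -0.06  0.13]
```

View pics/w5wrist.png

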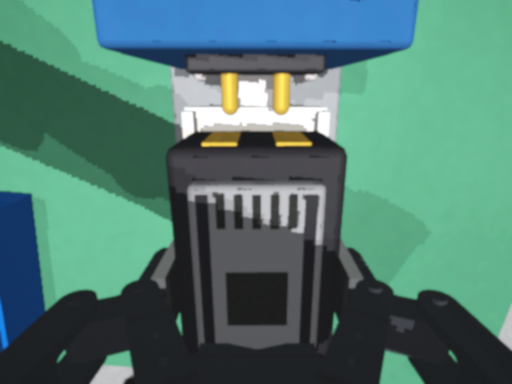

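View pics/w5top.png

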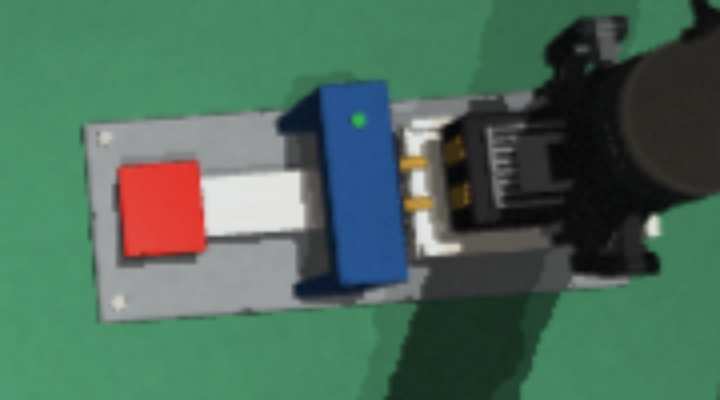

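```bash
python3 -m handwheel '[[0.4,-1.2,10,0,0,0.1,0.3],[0.4,-1.2,20,0,0,0.1,0.3],[0.4,-1.2,27,0,0,0.1,0.3],[0.4,-1.2,32,0,0,0.1,0.3],[0.4,-1.2,36,0,0,0.1,0.3],[0.4,-1.2,39,0,0,0.1,0.3],[0.4,-1.2,41,0,0,0.1,0.3],[0.4,-1.2,43,0,0,0.1,0.3],[0.4,-1.2,43,0,0,0.1,0.3]]'; python3 - <<'E'
from h import *
c=cams.camera("wrist");cv2.imwrite("pics/w6.png",c["color"])
print(arm.state()["wrist_force"])
goto(517.9,-314.9,76,95.3)
E
```

```text
clock: 8.87
ee_pos: [518.7, -315.3, 79.9]
tcp_rot: [0.002, 0.673, 0.739, 0.001]
wrist_force: [0.6, 0.2, -1.8]
width: 63.1
[-0.28932269  1.04014499 -0.31140255]
now [ 518.8 -315.3   79.9] t 8.92 yaw 95.33 q7 0.46
shift [ 0.5 -0.8  3.9] rot [0.25 0.02 0.03]
```

View pics/w6.png

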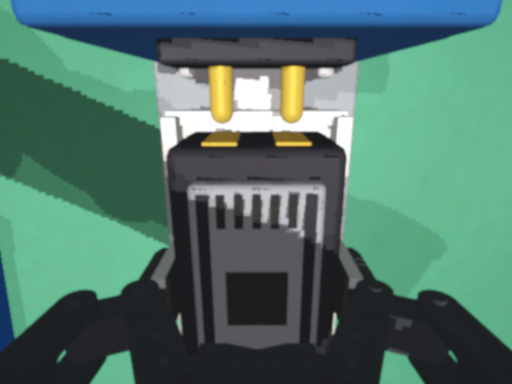

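The wrist force has gone from -4.6 N to -0.3 N at TCP 79.9. The TCP stood 9.8 above the underside at the grasp, so the underside is at about 70, on the floor between the guides (170 and 343). Releasing.

```bash
python3 -m handwheel '[[0,0,1,0,0,0,0.6],[0,0,1,0,0,0,0.75],[0,0,0.5,0,0,0,0.85],[0,0,0,0,0,0,1],[0,0,0,0,0,0,1],[0,0,0,0,0,0,1],[0,0,0,0,0,0,1]]'; python3 -c "
from h import *
s=arm.state();print(s['wrist_force'],s['width'],s['ee_pos'])"
```

```text
clock: 9.5
ee_pos: [518.9, -315.4, 80.1]
tcp_rot: [0.002, 0.673, 0.739, 0.002]
wrist_force: [0.4, -0.1, 0.7]
width: 85.4
[ 0.35626911 -0.08360357  0.67317832] 85.40523666944657 [ 518.93440269 -315.38485251   80.09675204]
```

Retreat straight up and look.

```bash
python3 -m handwheel '[[0,0,-8,0,0,0,1],[0,0,-20,0,0,0,1],[0,0,-40,0,0,0,1],[0,0,-70,0,0,0,1],[0,0,-105,0,0,0,1],[0,0,-140,0,0,0,1],[0,0,-170,0,0,0,1],[0,0,-180,0,0,0,1],[0,0,-180,0,0,0,1]]'; python3 - <<'E'
from h import *
for n in("wrist","scene"):
    c=cams.camera(n);cv2.imwrite("pics/w7%s.png"%n,c["color"]);np.savez("w7%s.npz"%n,**c)
c=dict(np.load("w7wrist.npz"));W=cloud(c);Z=W[...,2]
near=np.hypot(W[...,0]-518,W[...,1]+315)<80
m=big(near&(Z>112)&(Z<121));rect(W,m,"bodytop");m2=big(near&(Z>121)&(Z<130));rect(W,m2,"plate")
p=W[m2];print(np.linalg.lstsq(np.c_[p[:,:2]-p[:,:2].mean(0),np.ones(len(p))],p[:,2],rcond=None)[0])
goto(498.9,-101,150,95.3)
E
```

```text
clock: 10.25
ee_pos: [520.3, -316.1, 265.3]
tcp_rot: [0.007, 0.673, 0.739, 0.003]
wrist_force: [0.1, -0.7, 0.0]
width: 84.9
bodytop 4386 rect c [ 518.8 -319.7] size [ 81.  121.6] ang 5.03 zmed 115.2 mean [ 519.3 -324.7  115.3]
plate 3723 rect c [ 517.7 -305. ] size [46.  69.6] ang 5.31 zmed 123.7 mean [ 517.5 -303.4  123.7]
[ 7.19182448e-05 -1.67587857e-03  1.23652506e+02]
now [ 517.8 -315.2  259.9] t 10.35 yaw 95.33 q7 0.51
shift [215.1   0.6 109.8] rot [0.26 0.03 0.03]
```

View pics/w7wrist.png

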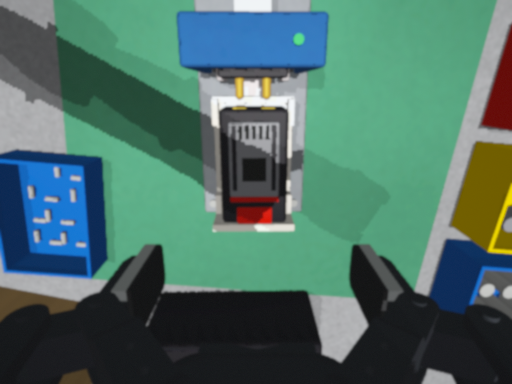

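View pics/w7scene.png

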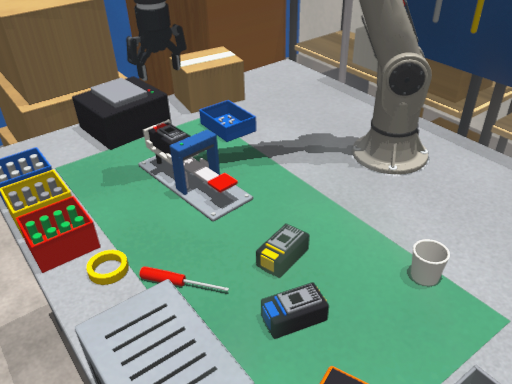

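The pack sits flat and level (plate top 123.7, which matches 70+54), terminals (255,108) facing the pins and button at the backstop. Yellow and blue are untouched. Next I go over the paddle with shut fingers.

```bash
python3 -m handwheel '[[36,0,30,0,0,0,0.6],[72,0,50,0,0,0,0.3],[108,0,50,0,0,0,0],[144,0,50,0,0,0,0],[180,0.5,50,0,0,0,0],[205,0.5,50,0,0,0,0],[215,0.5,55,0,0,0,0],[215,0.5,85,0,0,0,0],[215,0.5,115,0,0,0,0],[215,0.5,140,0,0,0,0],[215,0.5,155,0,0,0,0],[215,0.5,162,0,0,0,0],[215,0.5,164,0,0,0,0],[215,0.5,164,0,0,0,0],[215,0.5,164,0,0,0,0]]'; python3 - <<'E'
from h import *
c=cams.camera("wrist");cv2.imwrite("pics/w8.png",c["color"]);np.savez("w8.npz",**c)
W=cloud(c);col=c["color"].astype(int);m=(col[...,2]>130)&(col[...,1]<70)&(col[...,0]<70)&(W[...,2]>50)&(W[...,2]<90)&(np.hypot(W[...,0]-498,W[...,1]+101)<60)
rect(W,m,"paddle")
s=arm.state();print(s["wrist_force"],s["width"])
goto(498.4,-101,80,95.3)
E
```

```text
clock: 11.6
ee_pos: [499.7, -101.5, 96.4]
tcp_rot: [0.002, 0.674, 0.739, 0.002]
wrist_force: [0.0, -0.7, 0.6]
width: -0.2
paddle 3257 rect c [497.1 -89.3] size [54.9 27. ] ang 5.8 zmed 69.3 mean [493.1 -86.8  69.3]
[-0.1478482   0.06101604  0.23403936] -0.02643820964417863
now [ 500.1 -101.4   96.8] t 11.65 yaw 95.32 q7 0.1
shift [ 0.6 -1.7 16.8] rot [0.38 0.07 0.02]
```

View pics/w8.png

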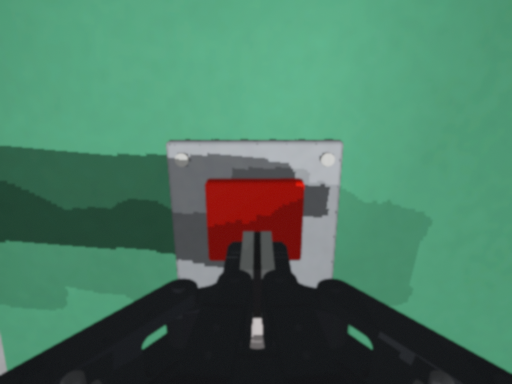

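Fingers are shut over the paddle at (255,220). Touching down.

```bash
python3 -m handwheel '[[0.6,-1.7,8,0,0,0,0],[0.6,-1.7,15,0,0,0,0],[0.6,-1.7,19,0,0,0,0],[0.6,-1.7,22,0,0,0,0],[0.6,-1.7,23.5,0,0,0,0],[0.6,-1.7,24,0,0,0,0],[0.6,-1.7,24,0,0,0,0]]'
python3 -m handwheel '[[0,0,1,0,0,0,0],[0,0,2,0,0,0,0],[0,0,3,0,0,0,0],[0,0,3.5,0,0,0,0],[0,0,3.5,0,0,0,0]]'
```

```text
clock: 12.23
ee_pos: [498.4, -101.0, 72.6]
tcp_rot: [0.003, 0.674, 0.739, 0.002]
wrist_force: [0.6, -0.3, 0.5]
width: -0.0
clock: 12.65
ee_pos: [498.7, -101.0, 69.9]
tcp_rot: [0.003, 0.673, 0.739, 0.002]
wrist_force: [-1.8, 0.3, 4.7]
width: -0.0
```

```bash
python3 -m handwheel '[[0,0,1,0,0,0,0],[0,0,1.5,0,0,0,0],[0,0,2,0,0,0,0],[0,0,2.5,0,0,0,0],[0,0,3,0,0,0,0],[0,0,3,0,0,0,0]]'
python3 -m handwheel '[[0,0,1,0,0,0,0],[0,0,1.5,0,0,0,0],[0,0,2,0,0,0,0],[0,0,2.5,0,0,0,0],[0,0,3,0,0,0,0],[0,0,3,0,0,0,0]]'
```

```text
clock: 13.15
ee_pos: [498.7, -100.6, 67.6]
tcp_rot: [0.003, 0.673, 0.739, 0.002]
wrist_force: [-1.8, 0.4, 5.5]
width: -0.0
clock: 13.65
ee_pos: [498.7, -100.3, 65.4]
tcp_rot: [0.003, 0.673, 0.739, 0.002]
wrist_force: [-1.9, 1.1, 6.0]
width: -0.1
```

```bash
for i in 1; do python3 -m handwheel '[[0,0,1,0,0,0,0],[0,0,1.5,0,0,0,0],[0,0,2,0,0,0,0],[0,0,2.5,0,0,0,0],[0,0,3,0,0,0,0],[0,0,3,0,0,0,0]]'; done
python3 -m handwheel '[[0,0,1,0,0,0,0],[0,0,1.5,0,0,0,0],[0,0,2,0,0,0,0],[0,0,2.5,0,0,0,0],[0,0,2.5,0,0,0,0]]'
python3 - <<'E'
from h import *
c=dict(np.load("w7wrist.npz"));W=cloud(c)
col=c["color"].astype(int);m=np.zeros(W.shape[:2],bool);m[72:106,225:285]=1
m&=(col[...,2]>col[...,0]+50)&(W[...,2]>100)&(W[...,2]<125)
u=np.array([.0923,-.9957]);d=(W[m][:,:2]-[509.3,-220.3])@u;print(np.percentile(d,[1,50,99]),m.sum())
E
```

```text
clock: 14.15
ee_pos: [498.7, -100.0, 63.1]
tcp_rot: [0.003, 0.673, 0.739, 0.002]
wrist_force: [-2.2, 0.4, 5.5]
width: -0.0
clock: 14.57
ee_pos: [498.6, -99.8, 61.4]
tcp_rot: [0.003, 0.673, 0.739, 0.002]
wrist_force: [-2.3, 0.7, 6.4]
width: -0.1
[12.89221201 21.03037898 30.37166943] 347
```

```bash
python3 -m handwheel '[[0,0,1,0,0,0,0],[0,0,1.6,0,0,0,0],[0,0,2.2,0,0,0,0],[0,0,2.8,0,0,0,0],[0,0,3.4,0,0,0,0],[0,0,4,0,0,0,0],[0,0,4,0,0,0,0]]'
python3 -m handwheel '[[0,0,1,0,0,0,0],[0,0,1.6,0,0,0,0],[0,0,2.2,0,0,0,0],[0,0,2.8,0,0,0,0],[0,0,3.4,0,0,0,0],[0,0,3.4,0,0,0,0],[0,0,3.4,0,0,0,0]]'; python3 -c "
from h import *
s=arm.state();print(s['wrist_force'],s['moment'],s['ee_pos'])"
```

```text
clock: 15.15
ee_pos: [498.6, -99.5, 58.1]
tcp_rot: [0.003, 0.673, 0.739, 0.002]
wrist_force: [-2.5, 0.4, 4.6]
width: 0.2
clock: 15.73
ee_pos: [498.6, -99.4, 55.4]
tcp_rot: [0.003, 0.673, 0.74, 0.002]
wrist_force: [-2.3, 0.1, 5.0]
width: -0.0
[-2.31717915  0.10694647  5.04289105] [ 0.09430397  0.48231989 -0.00692639] [498.60687406 -99.39090831  55.42408092]
```

```bash
cat > f.py <<'E'
from h import *
F=[];
for i in range(1):
    s=arm.state();F.append(s["wrist_force"])
print(np.round(F,2).tolist(),np.round(s["ee_pos"],2),"drop",round(70-s["ee_pos"][2],2),s["clock"])
E
python3 -m handwheel '[[0,0,1,0,0,0,0],[0,0,1.5,0,0,0,0],[0,0,2,0,0,0,0],[0,0,2,0,0,0,0]]'
python3 -m handwheel '[[0,0,1,0,0,0,0],[0,0,1.5,0,0,0,0],[0,0,2,0,0,0,0],[0,0,2,0,0,0,0]]'
python3 f.py
```

```text
clock: 16.07
ee_pos: [498.6, -99.3, 54.3]
tcp_rot: [0.003, 0.673, 0.74, 0.002]
wrist_force: [-2.5, 0.4, 6.1]
width: 0.1
clock: 16.4
ee_pos: [498.6, -99.3, 53.1]
tcp_rot: [0.003, 0.673, 0.74, 0.001]
wrist_force: [-2.1, 0.5, 7.0]
width: 0.1
[[-2.12, 0.46, 6.96]] [498.59 -99.3   53.13] drop 16.87 16.4
```

```bash
python3 -m handwheel '[[0,0,0.7,0,0,0,0],[0,0,1.2,0,0,0,0],[0,0,1.7,0,0,0,0],[0,0,1.7,0,0,0,0]]'
python3 f.py
```

```text
clock: 16.73
ee_pos: [498.6, -99.3, 52.3]
tcp_rot: [0.003, 0.673, 0.74, 0.001]
wrist_force: [-2.4, 1.3, 6.2]
width: -0.0
[[-2.39, 1.28, 6.19]] [498.6  -99.28  52.31] drop 17.69 16.7333
```

```bash
cat > f.py <<'E'
from h import *
import sys
F=[]
for i in range(int(sys.argv[1])):
    cams.camera("top");s=arm.state();F.append(s["wrist_force"])
F=np.array(F);print("Fz",np.round(F[:,2],2),"mean",F.mean(0).round(2),"z",round(s["ee_pos"][2],2),"drop",round(70-s["ee_pos"][2],2),round(s["clock"],2))
E
python3 f.py 6
```

```text
Fz [6.37 6.39 5.89 6.41 6.5  6.86] mean [-2.1   0.38  6.4 ] z 52.33 drop 17.67 17.03
```

```bash
python3 -m handwheel '[[0,0,0.9,0,0,0,0],[0,0,1.4,0,0,0,0],[0,0,1.9,0,0,0,0],[0,0,1.9,0,0,0,0]]' >/dev/null; python3 f.py 4
```

```text
Fz [7.4  6.38 5.81 6.1 ] mean [-2.03  0.64  6.42] z 51.31 drop 18.69 17.57
```

```bash
python3 -m handwheel '[[0,0,0.9,0,0,0,0],[0,0,1.4,0,0,0,0],[0,0,1.9,0,0,0,0],[0,0,1.9,0,0,0,0]]' >/dev/null; python3 f.py 4
```

```text
Fz [6.63 6.76 6.93 7.17] mean [-2.1   0.69  6.87] z 50.36 drop 19.64 18.1
```

```bash
python3 -m handwheel '[[0,0,0.9,0,0,0,0],[0,0,1.4,0,0,0,0],[0,0,1.8,0,0,0,0],[0,0,1.8,0,0,0,0]]' >/dev/null; python3 f.py 4
```

```text
Fz [7.93 7.95 6.87 7.86] mean [-2.26  0.1   7.65] z 49.66 drop 20.34 18.63
```

```bash
python3 -m handwheel '[[0,0,0.9,0,0,0,0],[0,0,1.4,0,0,0,0],[0,0,1.8,0,0,0,0],[0,0,1.8,0,0,0,0]]' >/dev/null; python3 f.py 4
```

```text
Fz [7.44 8.03 7.96 7.46] mean [-2.82  0.94  7.72] z 49.01 drop 20.99 19.17
```

```bash
python3 -m handwheel '[[0,0,0.9,0,0,0,0],[0,0,1.3,0,0,0,0],[0,0,1.7,0,0,0,0],[0,0,2,0,0,0,0],[0,0,2,0,0,0,0]]' >/dev/null; python3 f.py 4
```

```text
Fz [10.04 10.33  9.22  9.77] mean [-3.94  0.4   9.84] z 48.32 drop 21.68 19.78
```

```bash
python3 f.py 54; python3 - <<'E'
from h import *
c=cams.camera("scene");cv2.imwrite("pics/hold.png",cv2.resize(c["color"][100:220,120:270],None,fx=5,fy=5,interpolation=2))
E
```

```text
Fz [ 8.93  9.    9.07  9.64  9.59  8.6   8.82  8.72  8.51  9.94  9.55  8.86
  8.95 10.82  8.94  8.82  8.53  8.31  8.71  9.55  9.35  8.7   9.38  9.31
 10.2   8.98  9.43  9.46  9.82  9.    9.53  8.59  9.17  8.93  8.92  9.35
  8.66  8.54  9.77  9.27  7.76  9.08  9.82  9.4   9.12  9.01  8.72  8.63
 10.56  9.18  8.25  9.59  8.8   8.47] mean [-3.33  0.5   9.12] z 48.28 drop 21.72 22.48
```

View pics/hold.png

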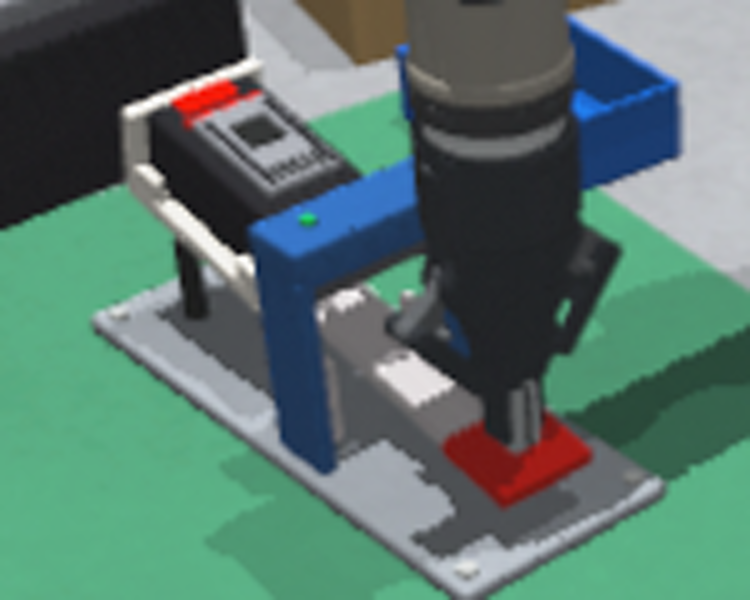

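The cradle is tipped and the pack seated, with paddle force steady at 9.1 N for 2.7 s (about 3.9 N above the pre-contact level). Easing it down.

```bash
python3 -m handwheel '[[0,0,0.6,0,0,0,0],[0,0,0,0,0,0,0],[0,0,-0.6,0,0,0,0],[0,0,-1.2,0,0,0,0],[0,0,-1.8,0,0,0,0],[0,0,-2.4,0,0,0,0],[0,0,-3,0,0,0,0],[0,0,-3.6,0,0,0,0],[0,0,-4.2,0,0,0,0],[0,0,-4.8,0,0,0,0],[0,0,-5.4,0,0,0,0],[0,0,-6,0,0,0,0],[0,0,-6.6,0,0,0,0],[0,0,-7.2,0,0,0,0],[0,0,-7.8,0,0,0,0],[0,0,-8.4,0,0,0,0],[0,0,-9,0,0,0,0],[0,0,-9.6,0,0,0,0],[0,0,-10.2,0,0,0,0]]'
```

```text
clock: 24.12
ee_pos: [498.6, -99.6, 59.4]
tcp_rot: [0.004, 0.673, 0.739, -0.0]
wrist_force: [-1.4, -0.7, 5.4]
width: -0.1
```

```bash
python3 -m handwheel '[[0,0,0,0,0,0,0],[0,0,-0.6,0,0,0,0],[0,0,-1.2,0,0,0,0],[0,0,-1.8,0,0,0,0],[0,0,-2.4,0,0,0,0],[0,0,-3,0,0,0,0],[0,0,-3.6,0,0,0,0],[0,0,-4.2,0,0,0,0],[0,0,-4.8,0,0,0,0],[0,0,-5.4,0,0,0,0],[0,0,-6,0,0,0,0],[0,0,-6.4,0,0,0,0],[0,0,-6.8,0,0,0,0]]'; python3 f.py 2
```

```text
clock: 25.2
ee_pos: [498.7, -100.5, 67.1]
tcp_rot: [0.005, 0.673, 0.739, -0.001]
wrist_force: [-1.4, -1.1, 5.3]
width: -0.1
Fz [5.56 5.93] mean [-2.13 -0.36  5.74] z 67.12 drop 2.88 25.3
```

```bash
python3 -m handwheel '[[0,0,0.2,0,0,0,0],[0,0,-0.1,0,0,0,0],[0,0,-0.4,0,0,0,0],[0,0,-0.7,0,0,0,0],[0,0,-1,0,0,0,0],[0,0,-1.3,0,0,0,0],[0,0,-1.6,0,0,0,0],[0,0,-1.9,0,0,0,0],[0,0,-2.2,0,0,0,0],[0,0,-2.5,0,0,0,0],[0,0,-2.8,0,0,0,0],[0,0,-3.1,0,0,0,0],[0,0,-3.4,0,0,0,0],[0,0,-3.8,0,0,0,0],[0,0,-4.2,0,0,0,0],[0,0,-4.6,0,0,0,0]]'; python3 f.py 2
```

```text
clock: 26.63
ee_pos: [498.6, -100.2, 71.5]
tcp_rot: [0.005, 0.673, 0.739, -0.001]
wrist_force: [-0.9, 0.2, 0.2]
width: 0.2
Fz [-0.78  0.6 ] mean [-0.25  0.66 -0.09] z 71.65 drop -1.65 26.73
```

Down gently and contact is lost at rest height. Withdrawing upwards and checking.

```bash
python3 -m handwheel '[[0,0,-4,0,0,0,0],[0,0,-10,0,0,0,0],[0,0,-25,0,0,0,0],[0,0,-50,0,0,0,0],[0,0,-80,0,0,0,0],[0,0,-110,0,0,0,0],[0,0,-140,0,0,0,0],[0,0,-160,0,0,0,0],[0,0,-170,0,0,0,0],[0,0,-170,0,0,0,0]]'; python3 - <<'E'
from h import *
for n in("top","scene"):
    c=cams.camera(n);cv2.imwrite("pics/end%s.png"%n,c["color"]);W=cloud(c);Z=W[...,2]
    near=np.hypot(W[...,0]-518,W[...,1]+315)<80
    m=big(near&(Z>120)&(Z<130));rect(W,m,n+" plate");p=W[m];print(np.linalg.lstsq(np.c_[p[:,:2]-p[:,:2].mean(0),np.ones(len(p))],p[:,2],rcond=None)[0])
    if n=="top":
        col=c["color"].astype(int);q=(col[...,2]>150)&(col[...,1]<70)&(np.hypot(W[...,0]-498,W[...,1]+101)<60);rect(W,q,"paddle")
        for nm,(a,b,e,f) in {"blue":(150,138,192,192),"yel":(203,170,246,226)}.items():
            roi=np.zeros(Z.shape,bool);roi[b:f,a:e]=1;rect(W,big(roi&(Z>20)&(Z<70)),nm)
E
```

```text
clock: 27.57
ee_pos: [499.2, -99.0, 244.6]
tcp_rot: [0.008, 0.673, 0.739, 0.001]
wrist_force: [0.0, 0.0, -0.1]
width: -0.3
top plate 137 rect c [ 520.2 -333.8] size [25.1 47.7] ang 87.68 zmed 123.0 mean [ 517.8 -333.1  123.1]
[-5.74325575e-03  9.68004554e-02  1.23055613e+02]
paddle 12 rect c [521.2 -81.4] size [ 7.4 19.3] ang 40.84 zmed 68.3 mean [519.7 -80.3  68.4]
blue 1195 rect c [592.8 275.8] size [ 66. 115.] ang 75.49 zmed 47.0 mean [589.7 272.5  46.9]
yel 1177 rect c [506.2 137.3] size [114.7  64.2] ang 15.51 zmed 47.6 mean [504.  135.9  47.8]
scene plate 282 rect c [ 520.2 -314.3] size [49.7 96.9] ang 7.22 zmed 124.9 mean [ 519.7 -302.   124.7]
[-1.41099564e-02  8.27308503e-03  1.24729986e+02]
```

View pics/endscene.png

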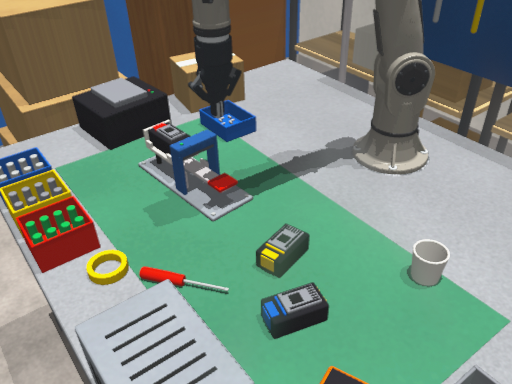

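View pics/endtop.png

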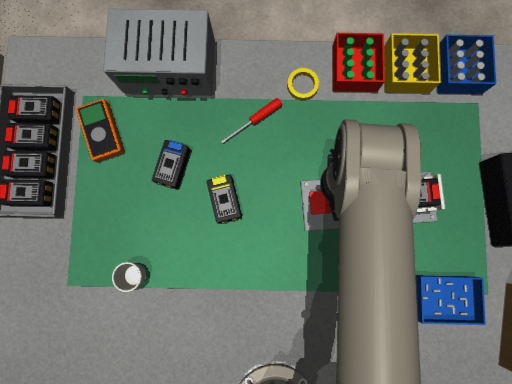

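The scene view shows the cradle down with the pack in it at (170,133), the arm clear, and yellow and blue unmoved. The arm hides the cradle from the top camera, so I'll take one wrist look.

```bash
python3 -m handwheel '[[-35,0,-5,0,0,0,0],[-70,0,-10,0,0,0,0],[-105,0,-15,0,0,0,0],[-130,0,-15,0,0,0,0],[-140,0,-15,0,0,0,0],[-140,0,-15,0,0,0,0],[-140,0,-15,0,0,0,0]]'; python3 - <<'E'
from h import *
c=cams.camera("wrist");cv2.imwrite("pics/end_w.png",c["color"]);W=cloud(c);Z=W[...,2]
near=np.hypot(W[...,0]-518,W[...,1]+315)<80
m=big(near&(Z>121)&(Z<130));rect(W,m,"plate");p=W[m];print(np.linalg.lstsq(np.c_[p[:,:2]-p[:,:2].mean(0),np.ones(len(p))],p[:,2],rcond=None)[0])
print(arm.state()["wrist_force"])
E
```

```text
clock: 28.25
ee_pos: [509.3, -236.7, 255.2]
tcp_rot: [0.002, 0.673, 0.739, -0.001]
wrist_force: [-0.6, 1.3, -0.1]
width: 0.0
plate 1121 rect c [ 515.9 -286.5] size [45.8 30.5] ang 4.96 zmed 123.5 mean [ 516.1 -283.4  123.5]
[ 3.15158162e-03 -1.88133342e-02  1.23458932e+02]
[-0.0079812   0.2022204  -0.39871412]
```

View pics/end_w.png

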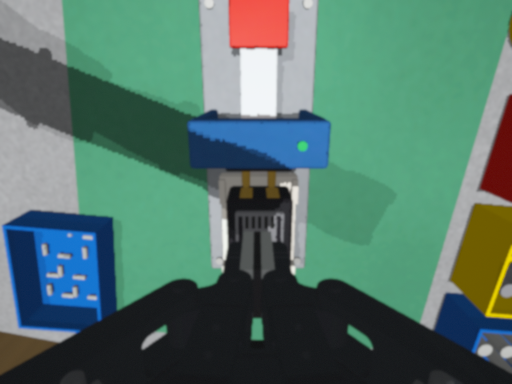

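The pack is level (plate top 123.5) between the guides at (260,215), slightly towards the backstop, and the paddle is back up. Nothing is touching. Handing in.

```bash
python3 -c "
from rig import job
print(job.job_done())"
```

```text
the job is handed in; nothing more can be done
None
```

I put the red-button pack in the cradle, seated flat with its terminals towards the tower and its button towards the backstop. I then tipped it onto the pins, held contact for over two seconds, eased it back down and handed the job in at about 28 s.

**Contact force:** the paddle force before contact was about 5.2 N, though single readings there ranged from 4.6 to 6.4 N. I held about 9.1 N on the paddle, with noise of about ±1 N, for 2.7 s at a paddle drop of 21.7 mm. That is 3.9 N more, or roughly 9 N on the pins. This is inferred from the paddle force, as the pin force itself can't be measured. Just before the hold the paddle mean was 9.8 N, about 10 N on the pins.

**Easing down:** I raised the paddle at about 4 to 8 mm/s, under 0.1 rad/s. Contact was lost at rest height without a drop.

**Last checks:**
- **Pack:** the plate top is at 123.5 mm (124 expected) and level, between the guides. The fingers hid the button end in the last wrist picture; the scene view shows it at the backstop.
- **Other packs:** yellow and blue are within 1 mm of where they started.
- **Arm:** it stands clear with no wrist force.
- **Disagreement:** the top camera's plate measurement at the end was unusable, as the arm hid most of the cradle. The wrist and scene views agree with each other.

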